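Slacken the regulator's union nut on a bench gas point

ROBOT

A 6-joint arm with a two-finger parallel gripper is mounted at the origin on the work surface. World frame = base frame: x ahead of the robot, y to its left, z up, the work surface at z = 0. Lengths are in m, angles in rad, forces in N, time in s.
With the tool pointing down it reaches from about 0.25 to 0.775 m from the base axis. Payload 4 kg.
Tool frame: the origin (TCP) lies between the finger pads; the fingertips stand 14 mm ahead of it and the grasp point (between the pads) lies 5 mm behind it; z points along the fingers, y is the line along which they close (so a half turn about z gives the same grasp; the last joint's range is limited). The gripper opens to 94 mm and grips with 3 to 60 N. Pads are 16 mm wide; open, the fingers measure 119 mm over their backs; the gripper's body (75 mm by 177 mm) begins 78 mm behind the grasp point.
Start: joints at [-1.423, 0.087, 1.371, -0, 1.684, -0.103], TCP at [0.136, -0.533, 0.22] pointing down, gripper open.
Joint ranges: [-3.1, 3.1], [-0.76, 2.03], [0.27, 2.55], [-1.08, 4.22], [0.17, 2.65], [-2.57, 2.57]. Speed limits (rad/s): [2.79, 2.79, 3.14, 3.14, 3.14, 3.14].

INTERFACE

Orientations are given as [roll, pitch, yaw] about the fixed x, y, z axes, in that order (R = Rz(yaw) Ry(pitch) Rx(roll)).
In Python, from bench import robot, snapshot gives the robot as it stands.
- The arm moves only by the tool carry_out, never from a script. Its argument "motion" is text: rows parted by semicolons, each of 4 numbers parted by spaces: the shift along the tool's x, y, z each as a share of 0.15 m, from -1 to 1, then the turn about the tool's z as a share of 180 degrees, from -1 to 1. A call has exactly 8 rows; each row is the pose to reach, as a shift and turn from the pose commanded when the call began, along the tool's axes at that moment, turning the shorter way round; what a row does not reach only later rows make up. A row lasts 1/10 s, in which the tool goes at most 50 mm and 8.59 degrees, less where a joint would pass 70% of its speed; a pose out of reach is approached as far as the arm can. A call with a number of a shift or a turn outside -1 to 1 is refused whole. A call with a gripper value outside its range is refused whole. "grip" is the opening, from -1 (shut) to 1 (fully open), set as the call begins (left out, the last holds). The fingers move at their own pace and stop on an object; the grip force is fixed at half the most. Time passes only in rows, so rows that repeat a pose let the fingers close, or fill a call up. It gives the time, the measured TCP pose, the force, the opening and the grip force at its end, in the units of the state.
- robot.get_obs(): the state, without advancing time (a new reading comes with each control period).
- snapshot(name): name is "scene" or "side" or "wrist"; returns a dict with "image" (384x512x3 uint8, red, green, blue), "fx", "fy", "cx", "cy" (pixels), "pose" (4x4, takes a point from camera to world coordinates); the wrist camera has in their place "hand_eye" (4x4, takes a point from camera to tool coordinates, whose origin is the TCP and whose axes are the flange's). Camera axes: x right, y up, looking along -z (the intrinsics and any distortion apply to the point x, -y, -z); pixel columns grow to the right and rows downward; lengths in m; the calibration is good to about 2 mm. The wrist camera is an equidistant fisheye: a pixel r from the principal point sees the ray r / f radians off the axis. A picture is of the moment at which its call begins: read the wrist's pose just before it. There is no depth.
- robot.close_job(): hands the job in; it is judged then, once.
The state is a dict: "time": time; "joint_positions": joint angles; "qvel": joint speeds; "joint_torque": joint torques, N m; "tool_pos": TCP position; "ee_rot": TCP orientation; "wrist_force": force on the tool from outside, world axes, zero at the start; "wrist_torque": the same for the moment, N m; "width": finger opening in m; "finger_force": force on a finger pad.
Only numpy, scipy, OpenCV 4.12 (cv2) and the standard library are available. Lean on these libraries where they do the work, as an engineer would, in place of code of your own. Each camera call takes 0.05 s, during which the arm holds its last target. There are 200 camera calls.

TASK

Take the open-ended spanner from the grey mat and use it, not your fingers, to slacken the brass union nut under the gas regulator by at least an eighth of a turn. Nobody has noted which way this nut is threaded, so if it will not give one way try the other, and do not force the spanner round its corners. Then lay the spanner back flat on the mat, and leave the flask, wash bottle and jar where they stand.

Things in the scene. Friction and masses are not known exactly. Their poses are not given: they have to be found in the camera images.
- spanner_grip (a point): Steel open-ended spanner, 263 mm long, 0.3 kg, lying level on its black dipped grip, which is straight: 24 mm wide, 16 mm thick, from 107 mm behind this point to 58 mm ahead of it. This point: on the grip's axis, half-way through its thickness, 8 mm above the mat; x runs along the shank to the head, z up. Balance point about 27 mm ahead.
- spanner_jaw (a point): Middle of the bare steel jaw, half-way through its 12 mm thickness, 120 mm ahead of spanner_grip on the shank's line, same height. The mouth opens along this point's x axis, turned 15 degrees anticlockwise from above out of the shank's. Jaw faces parallel to it, 33.5 mm apart, flaring to 41 mm; tips end 25 mm ahead, throat 19.5 mm behind, head 69 mm wide.
- nut_center (a point): Centre of the brass union nut: upright hexagon, 32 mm across flats, 37 across corners, 22 high, a groove nicked round its corners; 91 mm above the bench. x points to a corner and turns with the nut. The spanner fits level, from the side, its mouth axis along x or x turned by any multiple of 60 degrees, jaw middle here (1 mm play), with about 0.1 rad of play each way.
- union_nut (a joint): Angle the nut has been slackened, rad: 0 = tight, grows as it comes loose (either way round: not known), no stop before 2.6. It takes about 0.2 N m to turn; the other way it is hard up against its seat. There, at about 0.5 N m (4 N on the middle of the grip) the jaw begins to ride up on the corners; 0.4 rad out of square with the flats counts as rounding them off.
- gas_point: Fixed fuel-gas point; origin: centre of its 72 mm round foot on the bench. A 21 mm riser with shut valve, the nut, an 18 mm pipe, then a 70 mm round aluminium regulator that overhangs the nut from 136 to 187 mm height; a jaw middle 80 mm from the axis is clear of it. Valve lever (41 mm up), nozzle and gauge reach up to 85 mm out, on the side away from the robot.
- tool_mat: Thin grey mat fixed on the bench, 320 mm along its x, 170 mm along its y, 3 mm thick. Origin: centre of its underside, on the bench.
- flask: Conical glass flask, 82 mm wide at the foot, 138 mm high, standing upright; bystander. Origin: centre of its underside.
- wash_bottle: White wash bottle with a thin spout, 72 mm wide, 205 mm high, the spout reaching 88 mm from its axis; bystander. Origin: centre of its underside.
- sample_jar: Amber glass jar with a black cap, 60 mm wide, 85 mm high; bystander. Origin: centre of its underside.
Mind the look-alikes: they are no part of the job. What is shaped like the gas_point but purple or red is not meant.

How it is judged:
On the way, in this order (a step that is already met when the one before it is completed fails the run):
1. the spanner's jaw is fitted on the nut while the nut is still tight (horizontal distance between spanner_jaw and nut_center below 0.006 m and z of spanner_jaw in the frame of nut_center between -0.011 and 0.011 m and value of joint union_nut below 0.3 rad), for 0.2 s.
2. with the spanner still on it, the nut has been slackened by at least an eighth of a turn (value of joint union_nut above 0.75 rad and horizontal distance between spanner_jaw and nut_center below 0.012 m), for 0.2 s.
At the end, for the whole second after the job is handed in: The nut stands at least 0.75 rad (an eighth of a turn) slack, and the spanner lies flat and at rest on the mat: spanner_grip within the mat's outline and below 18 mm height, its jaw middle below 20 mm (value of joint union_nut above 0.75 rad and height (world z) of spanner_grip below 0.018 m and height (world z) of spanner_jaw below 0.02 m and x of spanner_grip in the frame of tool_mat between -0.16 and 0.16 m and y of spanner_grip in the frame of tool_mat between -0.085 and 0.085 m and linear speed of spanner below 0.03 m/s); the robot touches nothing.
It fails at once if the robot turns or touches the nut itself (contact force between any of the fingers, the arm and union_nut above 1 N).
It fails at once if the spanner is forced round the nut's corners (on the nut, but over 0.4 rad out of square with its flats) (horizontal distance between spanner_jaw and nut_center below 0.01 m and z of spanner_jaw in the frame of nut_center between -0.014 and 0.014 m and (angle between the x axis of spanner_jaw and the x axis of nut_center, either way round between 0.4 and 0.647 rad or angle between the x axis of spanner_jaw and the x axis of nut_center, either way round above 1.447 rad)).
It fails at once if the spanner is dropped (falls free of the fingers at over 0.7 m/s) (contact force between the fingers and spanner below 0.5 N and linear speed of spanner above 0.7 m/s).
It fails at once if the flask, wash bottle or jar is moved by more than 20 mm or tipped over (distance of any of flask, wash_bottle, sample_jar from where it was at the start of the episode above 0.02 m or angle between any of flask, wash_bottle, sample_jar's own z axis and vertical above 0.3 rad).
It also fails if it takes over 64 s, if anything falls off the work surface, if the arm or the gripper's body presses on something with over 40 N, if the wrist force passes 120 N, or if a joint passes its speed limit or range.

## Working session

There is one attempt and no reset: what is moved stays moved. The work goes in short steps, Python scripts to look and compute and a tool call to move; the robot and the scene stay as the last step left them, time stands still between calls to the robot, and variables do not carry over. Pictures are saved under pics/ and viewed, at most 10 in all, crops included, and the job is handed in when it is done.

Besides the shell and the picture viewer there is one more tool, called after ">>>" as name(argument=value, ...) on one line, values as JSON. carry_out: Moves the arm, as the interface text tells. Shift numbers are shares of 0.15 m and turn numbers shares of 180 degrees, none past 1 either way. Its arguments: {"type":"object","properties":{"motion":{"type":"string"},"grip":{"type":"number"}},"required":["motion"]}

```bash
ls; mkdir -p pics
cat > h.py <<'E'
import numpy as np, cv2
from scipy.spatial.transform import Rotation as R
from bench import robot, snapshot
def save(n,f):
    o=robot.get_obs(); s=snapshot(n); cv2.imwrite(f,s['image'][:,:,::-1]); 
    np.savez(f[:-4]+'.npz',tp=o['tool_pos'],tr=o['ee_rot'],**s); return o,s
E
python3 - <<'E'
from h import *
a=[]
for n in ('scene','side'):
    o,s=save(n,f'pics/{n}0.png'); a.append(s['image']); print(n,{k:np.round(s[k],3).tolist() for k in s if k!='image'})
o,s=save('wrist','pics/wrist0.png'); print({k:np.round(s[k],3).tolist() for k in s if k!='image'}); print(o)
cv2.imwrite('pics/both.png',cv2.resize(np.hstack(a)[:,:,::-1],(800,300),interpolation=cv2.INTER_AREA))
E
```

```text
pics
scene {'fx': 417.579, 'fy': 417.579, 'cx': 254.417, 'cy': 196.755, 'pose': [[0.078, -0.771, 0.632, 1.251], [0.997, 0.064, -0.045, -0.035], [-0.005, 0.633, 0.774, 0.94], [0.0, 0.0, 0.0, 1.0]]}
side {'fx': 355.389, 'fy': 355.389, 'cx': 256.04, 'cy': 188.98, 'pose': [[-0.851, 0.41, -0.327, 0.192], [-0.525, -0.661, 0.536, 0.615], [0.004, 0.628, 0.778, 0.927], [0.0, 0.0, 0.0, 1.0]]}
{'fx': 297.319, 'fy': 297.319, 'cx': 248.677, 'cy': 193.57, 'hand_eye': [[0.0, 0.97, 0.244, 0.07], [1.0, -0.0, -0.0, -0.001], [-0.0, 0.244, -0.97, -0.164], [0.0, 0.0, 0.0, 1.0]]}
{'time': 0.1, 'joint_positions': array([-1.42306753e+00,  8.78735157e-02,  1.37207669e+00,  2.74577447e-05,
        1.68358563e+00, -1.03071946e-01]), 'qvel': array([ 1.02287298e-03,  1.89091420e-04, -2.56638283e-03,  8.22730153e-04,
       -1.49051248e-05, -1.13418745e-03]), 'joint_torque': array([ 1.30156244e-03, -3.41255450e+01, -3.03301013e+01,  7.19517027e-02,
        3.04344005e-02, -1.02241361e-04]), 'tool_pos': array([ 0.13645105, -0.53233605,  0.21843874]), 'ee_rot': array([-3.13966259e+00, -2.27077527e-04,  2.50803586e-01]), 'wrist_force': array([0.24346938, 0.61555277, 0.25285228]), 'wrist_torque': array([-0.0421596 , -0.01833558,  0.03578633]), 'finger_force': 0.0, 'width': 0.09383745011808152}
```

View pics/scene0.png

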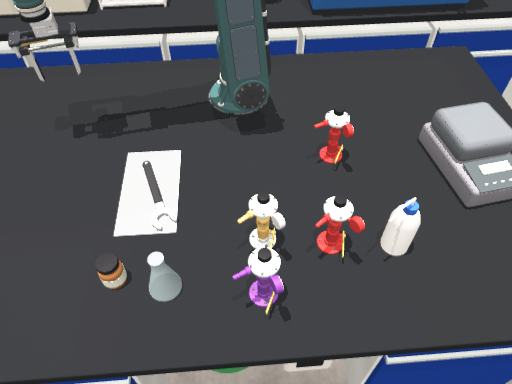

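View pics/side0.png

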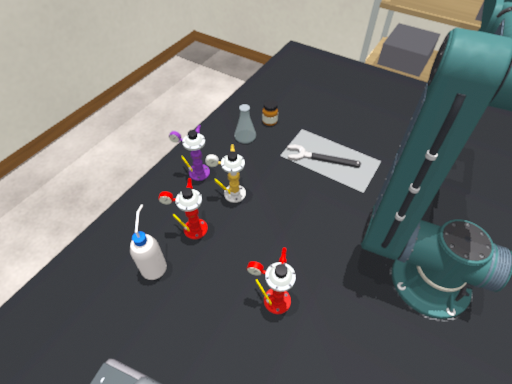

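The spanner lies on the mat: in scene.png the grip end is at (146,163) and the jaw at (163,218). In side.png the jaw is at (297,153) and the grip end at (358,162). There are four gas-point shapes in scene.png: red (331,150), red (335,232), purple (264,285), and brass with a white foot at (263,230), which is the one I want by the description. The flask is at (163,285), the jar at (112,275) and the wash bottle at (400,235).

```bash
cat >> h.py <<'E'
def ray(s,u,v):
    T=s['pose']; d=np.array([(u-s['cx'])/s['fx'],-(v-s['cy'])/s['fy'],-1]); return T[:3,3],T[:3,:3]@d
def at(s,u,v,z):
    c,d=ray(s,u,v); return c+d*(z-c[2])/d[2]
def tri(obs):
    A=np.zeros((3,3));b=np.zeros(3)
    for s,u,v in obs:
        c,d=ray(s,u,v); d=d/np.linalg.norm(d); P=np.eye(3)-np.outer(d,d); A+=P; b+=P@c
    return np.linalg.solve(A,b)
def proj(s,p):
    q=np.linalg.inv(s['pose'])@np.r_[p,1]; return s['cx']+s['fx']*q[0]/-q[2], s['cy']-s['fy']*q[1]/-q[2]
E
python3 - <<'E'
from h import *
np.set_printoptions(precision=3,suppress=True)
S=np.load('pics/scene0.npz'); D=np.load('pics/side0.npz')
for n,a,b,z in [('grip end',(146,163),(358,162),.011),('jaw',(163,218),(297,153),.011),('foot',(263,240),(235,195),.004),('flask',(165,288),(245,135),.003),('jar',(114,280),(270,118),.01),('wash',(398,245),(151,268),.02)]:
    print(n,at(S,*a,z),at(D,*b,z))
for c in [(124,152),(182,151),(176,232),(116,234)]: print('mat',at(S,*c,.003))
c=[]
for s,(x0,y0) in ((S,(225,175)),(S,(110,145)),(D,(200,135)),(D,(275,120))):
    w=s['image'][y0:y0+95,x0:x0+95]; c.append(cv2.resize(w,(390,290) if 0 else (290,290),interpolation=cv2.INTER_CUBIC))
cv2.imwrite('pics/crop.png',np.vstack([np.hstack(c[:2]),np.hstack(c[2:])])[:,:,::-1])
E
```

```text
grip end [ 0.331 -0.303  0.011] [ 0.335 -0.311  0.011]
jaw [ 0.548 -0.238  0.011] [ 0.539 -0.236  0.011]
foot [0.638 0.031 0.004] [0.625 0.037 0.004]
flask [ 0.758 -0.222  0.003] [ 0.755 -0.225  0.003]
jar [ 0.729 -0.348  0.01 ] [ 0.72  -0.353  0.01 ]
wash [0.692 0.378 0.02 ] [0.673 0.384 0.02 ]
mat [ 0.269 -0.38   0.003]
mat [ 0.279 -0.196  0.003]
mat [ 0.592 -0.202  0.003]
mat [ 0.585 -0.364  0.003]
```

View pics/crop.png

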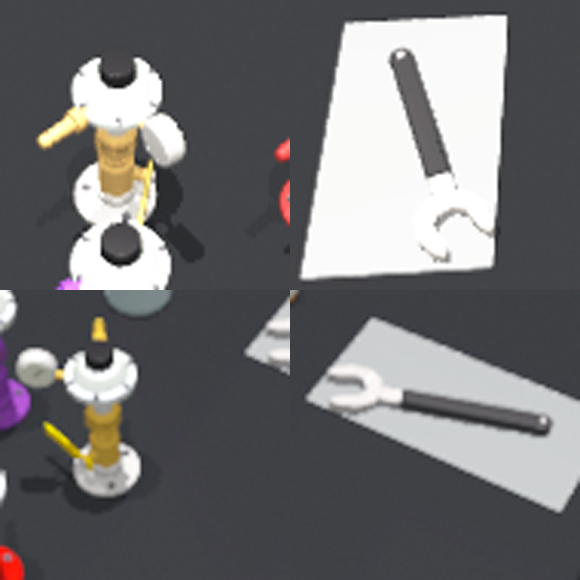

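The top-left and bottom-left crops show brass between a white foot and a white regulator, so the gas point at scene pixel (263,230) is the right one. The spanner's mouth points to +x and is skewed towards +y. Now I'll move over the spanner.

>>> carry_out(motion="0.15 -0.08 0 0;0.3 -0.15 0 0;0.45 -0.23 0 0;0.6 -0.3 0 0;0.75 -0.38 0 0;0.9 -0.45 0 0;1 -0.5 0 0;1 -0.5 0 0", grip=1)

```text
time: 0.95
tool_pos: [0.2644, -0.4217, 0.2193]
ee_rot: [-3.141, -0.0, 0.254]
wrist_force: [0.8, -0.1, -1.0]
width: 0.0941
finger_force: 0.0
```

>>> carry_out(motion="0.15 -0.08 0 0;0.3 -0.15 0 0;0.45 -0.23 0 0;0.6 -0.3 0 0;0.75 -0.38 0 0;0.9 -0.45 0 0;1 -0.5 0 0;1 -0.5 0 0")

```text
time: 1.75
tool_pos: [0.3904, -0.3127, 0.2191]
ee_rot: [-3.141, 0.0, 0.253]
wrist_force: [0.2, -0.7, -0.5]
width: 0.094
finger_force: 0.0
```

>>> carry_out(motion="0.1 -0.04 0 0;0.2 -0.08 0 0;0.3 -0.12 0 0;0.4 -0.16 0 0;0.48 -0.2 0 0;0.48 -0.2 0 0;0.48 -0.2 0 0;0.48 -0.2 0 0")

```text
time: 2.55
tool_pos: [0.4516, -0.2668, 0.2195]
ee_rot: [3.141, 0.001, 0.25]
wrist_force: [0.1, -0.0, -0.8]
width: 0.0938
finger_force: 0.0
```

Run:
```python
from h import *
o,s=save('wrist','pics/wrist1.png'); print(o['tool_pos'],o['ee_rot'],o['joint_positions'])
```

```text
[ 0.45156892 -0.26679032  0.21946375] [3.14126714e+00 5.45654231e-04 2.49852859e-01] [-6.41351393e-01  3.04149598e-02  1.43051816e+00 -6.32825762e-04
  1.68074925e+00  6.79522574e-01]
```

View pics/wrist1.png

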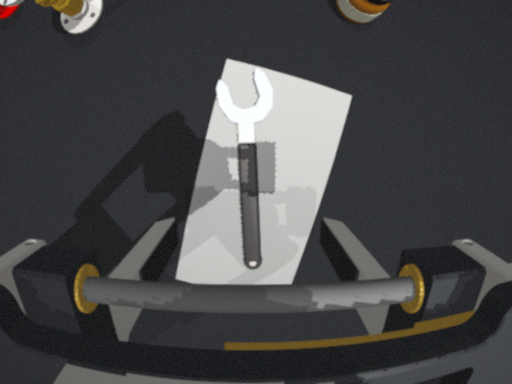

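The wrist view shows the spanner's black grip from (248,143) at the front to (253,267) at the rear, with the jaw tips at (219,85) and (259,72). The gas point's foot is at the top left, (82,15).

```bash
cat >> h.py <<'E'
def wray(s,u,v):
    T=np.eye(4); T[:3,:3]=R.from_euler('xyz',s['tr']).as_matrix(); T[:3,3]=s['tp']; T=T@s['hand_eye']
    x,y=(u-s['cx']),(v-s['cy']); r=np.hypot(x,y); t=r/s['fx']
    d=np.array([np.sin(t)*x/r,-np.sin(t)*y/r,-np.cos(t)]); return T[:3,3],T[:3,:3]@d
def wat(s,u,v,z):
    c,d=wray(s,u,v); return c+d*(z-c[2])/d[2]
def wproj(s,p):
    T=np.eye(4); T[:3,:3]=R.from_euler('xyz',s['tr']).as_matrix(); T[:3,3]=s['tp']; T=T@s['hand_eye']
    q=np.linalg.inv(T)@np.r_[p,1]; t=np.arctan2(np.hypot(q[0],q[1]),-q[2]); a=np.arctan2(q[1],q[0])
    return s['cx']+s['fx']*t*np.cos(a), s['cy']-s['fx']*t*np.sin(a)
E
python3 - <<'E'
from h import *
np.set_printoptions(precision=4,suppress=True)
s=np.load('pics/wrist1.npz'); g=s['image'].mean(2)
def mid(v,w):  # centre of dark run
    r=g[v,w[0]:w[1]]; 
    return ''.join('#' if x<75 else '+' if x<120 else '.' for x in r)
for v in (140,146,150,170,190,210,230,250,260,266,270): print(v,mid(v,(232,282)))
print([wat(s,*p,.012) for p in ((248,143.5),(253,268))])
a,b=[wat(s,*p,.015) for p in ((247.8,150),(252.5,250))]
d=(a-b)/np.linalg.norm(a-b); print('yaw',np.arctan2(d[1],d[0]))
f=wat(s,248,143.5,.013); r=wat(s,253,268,.011); print(f,r,np.linalg.norm(f-r),'grip:',f-.058*d, r+.107*d,'jaw',f+.062*d)
print('tips',wat(s,219,85,.017),wat(s,259,72,.017),'foot',wat(s,82,15,.006))
S=np.load('pics/scene0.npz')
print([at(S,*p,.004)[:2] for p in ((331,155),(331,242),(264,294))], 'nozzle',at(S,240,221,.16),'gauge',at(S,279,220,.16))
E
```

```text
140 ..................................................
146 ......+++++++++++#######+.........................
150 .....+##################+.........................
170 .......++++++++++########+........................
190 ........+#################+.......................
210 .........+#++++++++++++++#+.......................
230 ..........+##+++++++++++++#+......................
250 ...........+###+++++++++++##+.....................
260 ............###++++++++++++#++....................
266 ...............++++....++++.......................
270 ..................................................
[array([ 0.4906, -0.2551,  0.012 ]), array([ 0.3251, -0.3045,  0.012 ])]
yaw 0.29653959244356326
[ 0.4907 -0.2551  0.013 ] [ 0.3246 -0.3047  0.011 ] 0.1733401244328285 grip: [ 0.4352 -0.2721  0.013 ] [ 0.4269 -0.2734  0.011 ] jaw [ 0.55  -0.237  0.013]
tips [ 0.5528 -0.2028  0.017 ] [ 0.5804 -0.246   0.017 ] foot [0.6232 0.0239 0.006 ]
[array([0.3376, 0.2736]), array([0.6587, 0.2107]), array([0.7937, 0.0194])] nozzle [ 0.6836 -0.0279  0.16  ] gauge [0.6881 0.062  0.16  ]
```

>>> carry_out(motion="0 0 0.2 -0.014;0 0 0.4 -0.014;0 0 0.6 -0.014;0 0 0.75 -0.014;0 0 0.9 -0.014;-0.01 0 1 -0.014;-0.01 0 1 -0.014;-0.01 0 1 -0.014")

```text
time: 3.4
tool_pos: [0.4506, -0.2669, 0.0698]
ee_rot: [3.141, 0.0, 0.294]
wrist_force: [-1.1, -0.7, -0.4]
width: 0.0939
finger_force: 0.0
```

>>> carry_out(motion="0 0 0.08 0;0 0 0.16 0;0 0 0.22 0;0 0 0.27 0;0 0 0.3 0;0 0 0.33 0;0 0 0.33 0;0 0 0.33 0")

```text
time: 4.2
tool_pos: [0.4509, -0.2666, 0.0202]
ee_rot: [3.141, -0.0, 0.295]
wrist_force: [0.7, 0.2, 0.1]
width: 0.0942
finger_force: 0.0
```

>>> carry_out(motion="0 0 0 0;0 0 0 0;0 0 0 0;0 0 0 0;0 0 0 0;0 0 0 0;0 0 0 0;0 0 0 0", grip=-1)

```text
time: 5.0
tool_pos: [0.4507, -0.2665, 0.02]
ee_rot: [3.142, 0.0, 0.295]
wrist_force: [0.2, -0.3, -0.0]
width: 0.0332
finger_force: 0.0
```

>>> carry_out(motion="0 0 0 0;0 0 0 0;0 0 0 0;0 0 0 0;0 0 0 0;0 0 0 0;0 0 -0.03 0;0 0 -0.06 0")

```text
time: 5.8
tool_pos: [0.45, -0.266, 0.0283]
ee_rot: [-3.14, 0.001, 0.295]
wrist_force: [1.1, 0.4, -2.8]
width: 0.0234
finger_force: 30.0
```

>>> carry_out(motion="0 0 -0.1 0;0 0 -0.22 0;0 0 -0.36 0;0 0 -0.5 0;0 0 -0.65 0;0 0 -0.8 0;0 0 -0.87 0;0 0 -0.87 0")

```text
time: 6.6
tool_pos: [0.4515, -0.2671, 0.1613]
ee_rot: [3.139, -0.002, 0.295]
wrist_force: [0.7, -0.9, -3.7]
width: 0.0234
finger_force: 30.0
```

>>> carry_out(motion="0.1 -0.05 0 0;0.25 -0.14 0 0;0.4 -0.23 0 0;0.55 -0.32 0 0;0.7 -0.4 0 0;0.85 -0.48 0 0;0.93 -0.53 0 0;0.93 -0.53 0 0")

```text
time: 7.4
tool_pos: [0.5611, -0.1484, 0.1577]
ee_rot: [-3.14, 0.002, 0.297]
wrist_force: [-0.4, 0.2, -3.3]
width: 0.0233
finger_force: 30.0
```

Run:
```python
from h import *
o,s=save('wrist','pics/wrist2.png'); print(o['tool_pos'],o['ee_rot'],o['width'],o['finger_force'])
print(wproj(dict(s,tp=o['tool_pos'],tr=o['ee_rot']),[.628,.034,.091]))
```

```text
[ 0.5611398  -0.14843408  0.15769867] [-3.13969117e+00  2.31069239e-03  2.97249210e-01] 0.02325405492866676 29.996342360973358
(np.float64(71.53601149343444), np.float64(75.52266305908134))
```

View pics/wrist2.png

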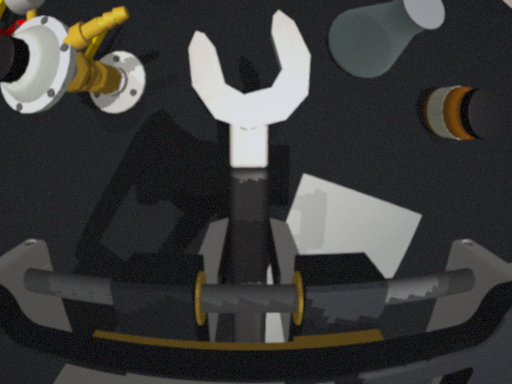

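The spanner is held level. Its tips are at (200,40) and (277,18), and the nut shows at about (85,75), beside the white foot at (118,82). I'll enlarge the nut.

Run:
```python
from h import *
s=np.load('pics/wrist2.npz'); w=s['image'][35:125,55:155]
w=cv2.resize(w,(800,600) if 0 else (660,594),interpolation=cv2.INTER_CUBIC)
w=(255*(w/255.)**.7).astype(np.uint8)
cv2.imwrite('pics/c2.png',w[:,:,::-1])
np.set_printoptions(precision=4,suppress=True)
print('foot',wat(s,118,82,.006), 'jaw tips',wat(s,201,35,.15)-s['tp'])
```

```text
foot [0.6315 0.0271 0.006 ] jaw tips [ 0.1078  0.0629 -0.0077]
```

View pics/c2.png

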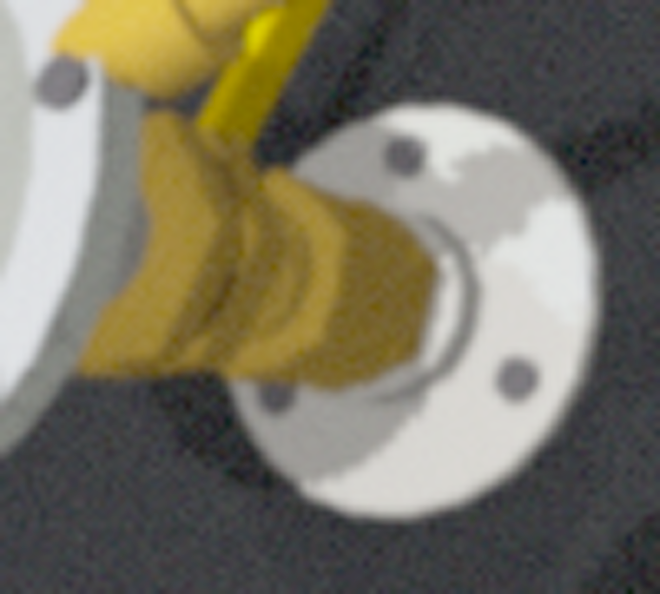

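Run:
```python
from h import *
from scipy.optimize import least_squares
np.set_printoptions(precision=4,suppress=True)
s={k:v for k,v in np.load('pics/wrist2.npz').items()}
c=np.array([(440,103),(520,125),(575,180),(600,270),(590,350),(555,430),(500,490),(440,515),(395,520),(340,505),(285,470)])/6.6+[55,35]
def f(p): return [1000*(np.hypot(*(wat(s,*q,p[2])[:2]-p[:2]))-.036) for q in c-[0.5,0.5]]
for fix in (0,.003,.006):
    r=least_squares(lambda p:f([*p,fix]),[.63,.03]); print(fix,r.x,r.cost,np.round(r.fun,1))
r=least_squares(f,[.63,.03,.003]); print(r.x,r.cost)
x0=least_squares(lambda p:f([*p,.003]),[.63,.03]).x
S={k:v for k,v in np.load('pics/scene0.npz').items()};D={k:v for k,v in np.load('pics/side0.npz').items()}
print('foot pred scene',proj(S,[*x0,.004]),'side',proj(D,[*x0,.004]))
T=[]
for yaw in range(0,60,10):
    w=s['image'][40:110,55:125]; k=3.8*1.0; k=266/70
    w=cv2.resize(w,(266,266),interpolation=cv2.INTER_CUBIC); w=(255*(w/255.)**.7).astype(np.uint8)
    for z,col in ((.08,(0,255,255)),(.102,(0,255,0))):
        P=[wproj(s,[x0[0]+.0185*np.cos(a),x0[1]+.0185*np.sin(a),z]) for a in np.radians(yaw+60*np.arange(6))]
        cv2.polylines(w,[np.int32((np.array(P)-[55,40]+.5)*k*8)],True,col,1,cv2.LINE_AA,3)
    cv2.putText(w,str(yaw),(225,20),0,.6,(255,255,255)); T.append(w)
cv2.imwrite('pics/ov.png',np.vstack([np.hstack(T[:3]),np.hstack(T[3:])])[:,:,::-1])
```

```text
0 [0.6317 0.0315] 3.9418996369657453 [ 1.5  1.2  0.7 -0.3 -0.8 -0.2  0.9  0.8  0.8  0.3  0.7]
0.003 [0.6317 0.0304] 2.3188541147928516 [ 1.   0.8  0.5 -0.3 -0.8 -0.2  0.9  0.7  0.7  0.   0.3]
0.006 [0.6318 0.0293] 1.415314766921986 [ 0.5  0.5  0.3 -0.4 -0.8 -0.2  0.8  0.6  0.5 -0.3 -0.1]
[0.6318 0.0284 0.0084] 1.1973662723583325
foot pred scene (np.float64(262.5121101560715), np.float64(238.1528483835618)) side (np.float64(234.56539769502592), np.float64(192.85253395788362))
```

View pics/ov.png

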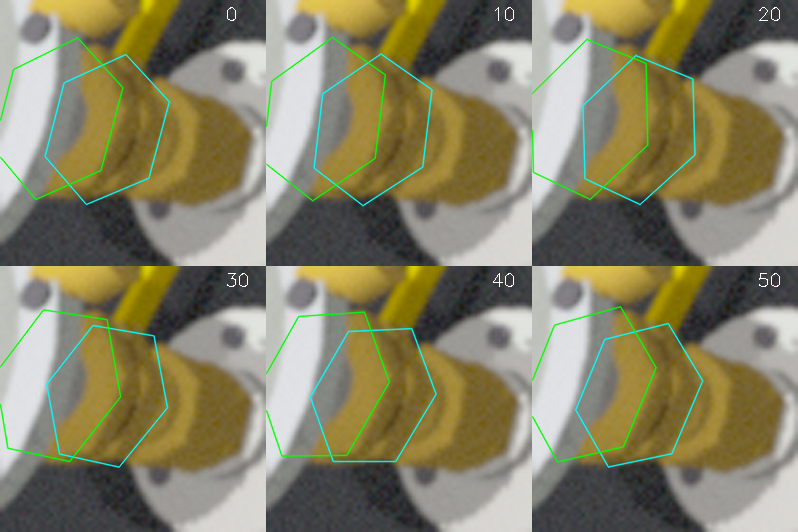

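Run:
```python
from h import *
s={k:v for k,v in np.load('pics/wrist2.npz').items()}
g=cv2.GaussianBlur(s['image'].astype(np.float32),(0,0),.6)[:,:,0]
for v in range(50,94,2): print(v,' '.join('%3d'%x for x in g[v,66:106]))
for dx,dy in ((0,0),):
  for z in (.08,.102):
    print(z,[tuple(np.round(wproj(s,[.6317+.0185*np.cos(a),.030+.0185*np.sin(a),z]),1)) for a in np.radians(40+60*np.arange(6))])
```

```text
50 141 174 192 178 136 104  98  98  98  93  79  65  63  66  63  55  47  40  41  60  96 127 135 124 109 101  99  98  98  89  67  41  31  30  31  31  27  27  22  18
52 202 206 202 179 136 105 100  99  99  98  94  97 102 104  98  82  65  56  68 101 129 134 122 108 100  98  98  93  83  61  38  25  21  21  26  25  24  20  16  16
54 210 209 200 173 130 104  97  98 100 106 114 123 124 124 120 107  93  87  95 114 122 114 103  98  98  95  94  83  58  35  24  19  20  17  16  19  21  20  24  38
56 209 208 200 170 126  99  96  98 100 104 118 126 127 125 123 118 106  95  91  96 104 103  93  87  89  90  81  57  32  24  21  18  20  20  24  28  35  55  80 102
58 210 209 198 167 126 103 100  99 101 107 121 129 128 128 128 125 120 110  98  88  86  88  88  86  84  82  71  49  28  20  22  22  21  30  53  79 101 114 121 124
60 210 208 196 162 122 101  99  99 102 107 120 128 131 133 132 130 127 122 111  96  86  78  71  72  79  84  81  67  53  57  69  72  68  80 103 118 125 126 125 127
62 210 207 191 149 112 101  99 100 101 107 119 128 133 134 133 129 128 127 120 106  94  86  78  70  73  81  85  85  90 110
[... 2254 characters left out ...]
 102 114 122 124 122 119 116 113 108 100  94  91  89  89  87  88  87
92  55  55  59  59  60  59  62  62  58  54  50  46  43  40  38  34  31  31  30  31  26  32  50  80 106 111 108  98  88  83  81  82  82  83  91  94  93  92  91  90
0.08 [(np.float64(76.4), np.float64(56.7)), (np.float64(66.4), np.float64(74.0)), (np.float64(72.4), np.float64(90.9)), (np.float64(88.9), np.float64(90.9)), (np.float64(99.5), np.float64(73.2)), (np.float64(93.1), np.float64(55.9))]
0.102 [(np.float64(63.3), np.float64(52.8)), (np.float64(52.8), np.float64(71.4)), (np.float64(58.9), np.float64(89.5)), (np.float64(76.0), np.float64(89.3)), (np.float64(87.2), np.float64(70.1)), (np.float64(80.6), np.float64(51.6))]
```

Run:
```python
from h import *
np.set_printoptions(precision=1,suppress=True)
s={k:v for k,v in np.load('pics/wrist2.npz').items()}
T=np.eye(4);T[:3,:3]=R.from_euler('xyz',s['tr']).as_matrix();T[:3,3]=s['tp']
def pj(p): return np.array(wproj(s,(T@np.r_[p,1])[:3]))
g=s['image'].mean(2)
m=(g>150)
for v in (15,20,30,40,50,60,70,80,90,95,100,130,145,160):
    r=np.flatnonzero(np.diff(m[v,180:330].astype(int)))+180.5; print(v,r)
for v in (180,190,200): print(v,[int(x) for x in g[v,222:280:2]])
print('col 247',np.flatnonzero(np.diff(m[:190,247].astype(int))),'col 237',np.flatnonzero(np.diff(m[:190,237].astype(int))))
c,sn=np.cos(np.radians(15)),np.sin(np.radians(15))
for z in (.0035,.0095):
    f=lambda a,l:pj([.1+a*c+l*sn,-a*sn+l*c,z])
    print(z,'throat',f(-.0195,0),'L face',f(-.01,-.01675),f(.01,-.01675),'tipL',f(.025,-.0205),'R face',f(-.01,.01675),f(.01,.01675),'tipR',f(.025,.0205))
    print('grip end',pj([.038,0,z]),'shank',pj([.05,0,z]))
```

```text
15 [273.5 285.5]
20 [272.5 292.5]
30 [271.5 298.5]
40 [191.5 208.5 273.5 302.5]
50 [188.5 215.5 276.5 307.5]
60 [189.5 217.5 279.5 309.5]
70 [190.5 220.5 280.5 309.5]
80 [191.5 223.5 274.5 308.5]
90 [195.5 236.5 258.5 307.5]
95 [198.5 306.5]
100 [202.5 302.5]
130 [230.5 266.5]
145 [230.5 266.5]
160 [230.5 266.5]
180 [22, 22, 24, 13, 30, 30, 41, 46, 52, 83, 87, 71, 85, 56, 53, 55, 70, 91, 69, 52, 44, 39, 37, 30, 19, 13, 11, 24, 24]
190 [27, 26, 14, 18, 32, 35, 40, 44, 51, 50, 52, 48, 53, 52, 48, 46, 52, 45, 46, 50, 44, 37, 36, 24, 25, 17, 22, 20, 22]
200 [19, 21, 22, 24, 21, 37, 43, 47, 52, 50, 45, 49, 48, 49, 50, 54, 46, 49, 46, 48, 48, 33, 34, 28, 27, 21, 21, 14, 15]
col 247 [ 92 166] col 237 [ 90 166]
0.0035 throat [259.5 100.6] L face [226.   92.2] [216.8  59.1] tipL [203.9  37.2] R face [284.   77.4] [274.6  44.4] tipR [273.9  19.4]
grip end [250.3 176.3] shank [250.4 155.5]
0.0095 throat [259.1 101.2] L face [226.8  93.2] [217.9  61.1] tipL [205.4  39.9] R face [282.8  78.8] [273.8  46.9] tipR [273.1  22.7]
grip end [250.3 174.4] shank [250.3 154.3]
```

The nut's top-face edges fit corners at about 45° (±60°), with its axis at (0.632, 0.030). In the hand, the jaw middle sits about 105 mm ahead of the TCP and 1 mm to the left. I'll approach with the mouth at 45°, so the shank is at 30°.

>>> carry_out(motion="-0.05 -0.08 0 -0.01;-0.1 -0.16 0 -0.02;-0.15 -0.25 0 -0.03;-0.2 -0.33 0 -0.04;-0.25 -0.42 0 -0.05;-0.3 -0.5 0 -0.06;-0.353 -0.582 0 -0.072;-0.353 -0.582 0 -0.072")

```text
time: 8.25
tool_pos: [0.4836, -0.0809, 0.1596]
ee_rot: [-3.141, 0.0, 0.523]
wrist_force: [0.1, -1.1, -3.6]
width: 0.0235
finger_force: 30.0
```

>>> carry_out(motion="0 0 0.06 0;0 0 0.12 0;0 0 0.19 0;0 0 0.25 0;0 0 0.31 0;0 0 0.38 0;0 0 0.38 0;0 0 0.38 0")

```text
time: 9.05
tool_pos: [0.485, -0.0817, 0.1021]
ee_rot: [-3.141, 0.001, 0.521]
wrist_force: [1.8, 0.6, -3.8]
width: 0.0234
finger_force: 30.0
```

Run:
```python
from h import *
np.set_printoptions(precision=4,suppress=True)
o,s=save('wrist','pics/wrist3.png'); print(o['tool_pos'],o['ee_rot'],o['wrist_force'],o['wrist_torque'])
save('side','pics/side3.png'); save('scene','pics/scene3.png')
s={k:v for k,v in np.load('pics/wrist3.npz').items()}
a=cv2.resize(s['image'][0:170,60:330],(540,340)); 
d=cv2.resize(np.load('pics/side3.npz')['image'][140:220,190:310],(510,340),interpolation=cv2.INTER_CUBIC)[:,:250+10]
cv2.imwrite('pics/c3.png',np.hstack([a,d])[:,:,::-1])
```

```text
[ 0.485  -0.0817  0.1021] [-3.1412  0.0005  0.521 ] [ 1.7678  0.5714 -3.7563] [-0.0644  0.0047 -0.0005]
```

View pics/c3.png

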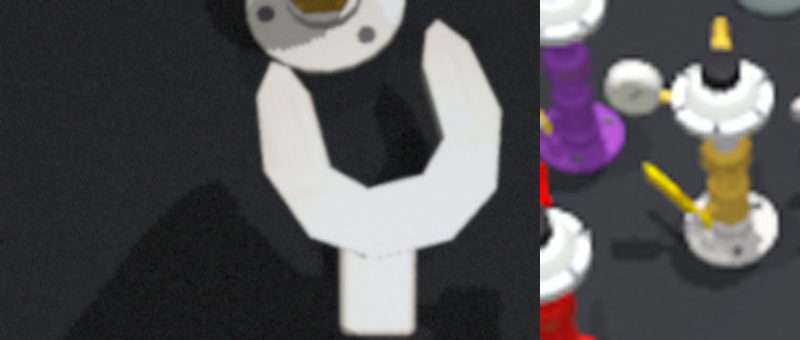

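The wrist crop shows the mouth opening straight towards the gas point's foot, with the lower arc of the foot at crop (330,72). The side crop shows the brass nut free, with the spanner not yet in view. Next is a quick re-fit of the foot and the jaw from this frame.

Run:
```python
from h import *
from scipy.optimize import least_squares
np.set_printoptions(precision=4,suppress=True)
s={k:v for k,v in np.load('pics/wrist3.npz').items()}
c=np.array([(247,22),(265,50),(300,68),(330,72),(365,62),(400,22)])/2+[60,0]-.25
r=least_squares(lambda p:[1000*(np.hypot(*(wat(s,*q,.004)[:2]-p))-.036) for q in c],[.63,.03]); print('foot',r.x,r.fun)
# jaw in tool frame from image: inner face edges at top surface
T=np.eye(4);T[:3,:3]=R.from_euler('xyz',s['tr']).as_matrix();T[:3,3]=s['tp']
def tl(u,v,z=.0035):
    p=T[:3,:3].T@(wat(s,u,v,s['tp'][2]-z)-s['tp']); return p[:2]*1000
P=lambda x,y:tl(x/2+60-.25,y/2-.25)
for n,q in dict(Ltip=(280,63),Lin=(312,95),Lin2=(330,165),throat=(370,187),Rin2=(442,138),Rin=(424,70),Rtip=(438,20),gripend=(378,333)).items(): print(n,P(*q))
jaw=s['tp']+T[:3,:3]@[.105,-.001,.0095]; nut=np.array([.6317,.030]); d=nut-jaw[:2]; m=np.array([np.cos(s['tr'][2]+.2618),np.sin(s['tr'][2]+.2618)])
print(jaw,'along',d@m,'left',m[0]*d[1]-m[1]*d[0])
```

```text
foot [0.6316 0.0311] [ 0.3724 -0.2625 -0.6221  0.3252  0.5319 -0.3274]
Ltip [122.8779 -28.8137]
Lin [112.6263 -19.548 ]
Lin2 [ 91.9397 -14.406 ]
throat [85.5274 -3.2631]
Rin2 [99.876  16.8253]
Rin [120.0507  11.8822]
Rtip [136.0101  16.047 ]
gripend [44.0726 -1.033 ]
[ 0.5755 -0.0286  0.0926] along 0.08114117782456023 left 0.0019484392035159434
```

>>> carry_out(motion="0.03 -0.015 0.01 0;0.07 -0.03 0.01 0;0.12 -0.045 0.01 0;0.17 -0.06 0.01 0;0.22 -0.074 0.01 0;0.222 -0.074 0.01 0;0.222 -0.074 0.01 0;0.222 -0.074 0.01 0")

```text
time: 10.0
tool_pos: [0.5083, -0.0556, 0.1009]
ee_rot: [3.142, 0.0, 0.521]
wrist_force: [-0.3, -0.7, -3.6]
width: 0.0242
finger_force: 30.0
```

>>> carry_out(motion="0.04 -0.011 0 0;0.08 -0.021 0 0;0.12 -0.032 0 0;0.15 -0.04 0 0;0.18 -0.048 0 0;0.2 -0.054 0 0;0.2 -0.054 0 0;0.2 -0.054 0 0")

```text
time: 10.8
tool_pos: [0.5304, -0.0336, 0.1009]
ee_rot: [3.142, 0.0, 0.521]
wrist_force: [-0.4, 0.9, -4.1]
width: 0.0239
finger_force: 30.0
```

Run:
```python
from h import *
np.set_printoptions(precision=4,suppress=True)
for i in range(3):
    o,s=save('wrist','pics/wrist4.png'); print(o['tool_pos'],o['ee_rot'],o['wrist_force'],o['wrist_torque'])
```

```text
[ 0.5304 -0.0336  0.1009] [3.1415 0.0003 0.5211] [-0.3957  0.8849 -4.1346] [-0.0576  0.051  -0.0364]
[ 0.5303 -0.0337  0.1009] [3.1415 0.0003 0.5209] [ 0.0505 -0.3974 -3.3256] [-0.03    0.0241 -0.0116]
[ 0.5303 -0.0337  0.1009] [3.1416 0.0003 0.5209] [-0.7911  0.1943 -3.3214] [-0.0314  0.0584 -0.0055]
```

>>> carry_out(motion="0.02 -0.006 0 0;0.04 -0.012 0 0;0.06 -0.017 0 0;0.08 -0.023 0 0;0.1 -0.029 0 0;0.1 -0.029 0 0;0.1 -0.029 0 0;0.1 -0.029 0 0")

```text
time: 11.75
tool_pos: [0.5413, -0.0223, 0.1009]
ee_rot: [3.142, -0.0, 0.521]
wrist_force: [0.1, -0.2, -3.8]
width: 0.024
finger_force: 30.0
```

Run:
```python
from h import *
np.set_printoptions(precision=4,suppress=True)
for i in range(2):
    o,s=save('wrist','pics/wrist5.png'); print(o['tool_pos'],o['ee_rot'],o['wrist_force'],o['wrist_torque'])
save('side','pics/side5.png')
a=cv2.resize(s['image'][0:150,150:370],(440,300))
d=cv2.resize(np.load('pics/side5.npz')['image'][140:215,200:290],(360,300),interpolation=cv2.INTER_CUBIC)
cv2.imwrite('pics/c5.png',np.hstack([a,d])[:,:,::-1])
```

```text
[ 0.5413 -0.0223  0.1009] [ 3.1416 -0.0001  0.521 ] [ 0.1335 -0.18   -3.8283] [-0.0284  0.044  -0.033 ]
[ 0.5413 -0.0223  0.101 ] [ 3.1415 -0.0001  0.521 ] [-0.1791  0.4841 -3.4359] [-0.0449  0.1128  0.0125]
```

View pics/c5.png

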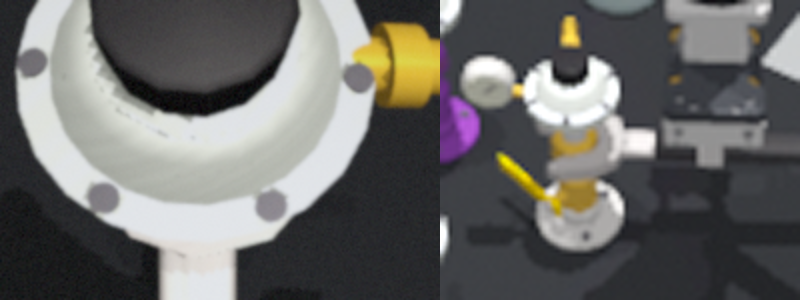

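The side view shows the jaw wrapped round the brass nut under the regulator, and the wrist forces are nil. I'll feel for the throat with a 2 mm push.

>>> carry_out(motion="0.003 -0.001 0 0;0.005 -0.001 0 0;0.007 -0.002 0 0;0.01 -0.002 0 0;0.013 -0.003 0 0;0.013 -0.003 0 0;0.013 -0.003 0 0;0.013 -0.003 0 0")

```text
time: 12.7
tool_pos: [0.5417, -0.0217, 0.1007]
ee_rot: [-3.142, 0.003, 0.521]
wrist_force: [-4.1, -2.4, -1.9]
width: 0.0238
finger_force: 30.0
```

Run:
```python
from h import *
np.set_printoptions(precision=4,suppress=True)
F=[]
for i in range(4):
    o,s=save('wrist','pics/wrist6.png'); F.append(np.r_[o['wrist_force'],o['wrist_torque']])
print(o['tool_pos'],o['ee_rot'],np.mean(F,0))
```

```text
[ 0.5417 -0.0218  0.1007] [-3.1416  0.003   0.5205] [-3.9836 -2.7177 -2.1057 -0.5521  0.802  -0.0822]
```

The throat touched about 1 mm past the fit, so the fit is right. I'll back that off and try clockwise from above first, because a groove on the corners is the mark of a left-hand gas thread. I'll go gently and watch the force.

>>> carry_out(motion="-0.013 0.003 0 0;-0.013 0.003 0 0;-0.013 -0.014 0 0.008;-0.013 -0.032 0 0.016;-0.012 -0.05 0 0.024;-0.01 -0.067 0 0.032;-0.008 -0.085 0 0.04;-0.008 -0.085 0 0.04")

```text
time: 13.7
tool_pos: [0.5355, -0.0102, 0.1011]
ee_rot: [3.141, -0.001, 0.395]
wrist_force: [-0.1, -0.7, -3.1]
width: 0.0237
finger_force: 30.0
```

```bash
cat > f.py <<'E'
from h import *
np.set_printoptions(precision=3,suppress=True)
F=[]
for i in range(4):
    s=snapshot('side');o=robot.get_obs(); F.append(np.r_[o['wrist_force'],o['wrist_torque']])
F=np.mean(F,0); y=o['ee_rot'][2]; r=np.array([np.sin(y),-np.cos(y)])
c=o['tool_pos'][:2]+[np.cos(y)*.1053-np.sin(y)*.0011, np.sin(y)*.1053+np.cos(y)*.0011]
print(o['time'],o['tool_pos'],'yaw',y,'F',F,'along x,y tool',F[:2]@[np.cos(y),np.sin(y)],F[:2]@r,'jaw est',c)
E
python3 f.py
```

```text
13.9 [ 0.536 -0.01   0.101] yaw 0.39543574032544604 F [ 0.22   0.421 -3.784  0.074  0.011  0.127] along x,y tool 0.3656393726945415 -0.30359637489472974 jaw est [0.632 0.031]
```

>>> carry_out(motion="0 -0.009 0 0.004;0 -0.018 0 0.008;0 -0.026 0 0.012;0.001 -0.035 0 0.016;0.001 -0.044 0 0.02;0.002 -0.053 0 0.024;0.003 -0.07 0 0.032;0.003 -0.07 0 0.032")

```text
time: 14.7
tool_pos: [0.5318, -0.0004, 0.1011]
ee_rot: [3.142, -0.001, 0.294]
wrist_force: [0.8, -0.0, -3.9]
width: 0.0238
finger_force: 30.0
```

```bash
python3 f.py
```

```text
14.9 [ 0.532 -0.     0.101] yaw 0.2948239933164034 F [ 1.946  0.913 -3.584  0.193 -0.233  0.154] along x,y tool 2.127011378593764 -0.30819260683389227 jaw est [0.632 0.031]
```

>>> carry_out(motion="0 -0.009 0 0.004;0 -0.018 0 0.008;0 -0.026 0 0.012;0.001 -0.035 0 0.016;0.001 -0.044 0 0.02;0.002 -0.053 0 0.024;0.002 -0.053 0 0.024;0.002 -0.053 0 0.024")

```text
time: 15.7
tool_pos: [0.5298, 0.0071, 0.101]
ee_rot: [3.142, -0.0, 0.219]
wrist_force: [2.2, 1.5, -4.0]
width: 0.0234
finger_force: 30.0
```

```bash
python3 f.py
```

```text
15.9 [0.53  0.007 0.101] yaw 0.21933363766920122 F [ 2.199  0.833 -3.861  0.218 -0.444  0.191] along x,y tool 2.3275608279265305 -0.33439358305278594 jaw est [0.632 0.031]
```

The resisting moment is steady at about 0.2 N m after 0.3 rad. That is the stated turning torque and well below 0.5, so the nut is giving clockwise. I'll carry on in an arc about the nut.

>>> carry_out(motion="0.002 -0.017 0 0.008;0.003 -0.035 0 0.016;0.006 -0.07 0 0.032;0.01 -0.105 0 0.048;0.016 -0.139 0 0.064;0.023 -0.173 0 0.08;0.023 -0.173 0 0.08;0.023 -0.173 0 0.08")

```text
time: 16.7
tool_pos: [0.5272, 0.0333, 0.1009]
ee_rot: [-3.141, 0.0, -0.031]
wrist_force: [1.8, 1.6, -3.3]
width: 0.0236
finger_force: 30.0
```

```bash
python3 f.py
```

```text
16.9 [0.527 0.033 0.101] yaw -0.031786072637774554 F [ 1.442  1.817 -3.262  0.381 -0.229  0.198] along x,y tool 1.3833167827376247 -1.8623757962856655 jaw est [0.632 0.031]
```

>>> carry_out(motion="0.002 -0.019 0 0.008;0.003 -0.037 0 0.016;0.004 -0.072 0 0.032;0.008 -0.107 0 0.048;0.014 -0.141 0 0.064;0.021 -0.175 0 0.08;0.03 -0.209 0 0.096;0.041 -0.242 0 0.111")

```text
time: 17.7
tool_pos: [0.5344, 0.0689, 0.1008]
ee_rot: [3.14, 0.001, -0.382]
wrist_force: [1.0, 0.6, -3.3]
width: 0.0234
finger_force: 30.1
```

>>> carry_out(motion="0 -0.017 0 0.008;0 -0.035 0 0.016;0.003 -0.07 0 0.032;0.007 -0.105 0 0.048;0.013 -0.139 0 0.064;0.013 -0.139 0 0.064;0.013 -0.139 0 0.064;0.013 -0.139 0 0.064")

```text
time: 18.5
tool_pos: [0.5442, 0.0878, 0.1009]
ee_rot: [-3.141, 0.0, -0.581]
wrist_force: [0.2, 1.6, -3.7]
width: 0.0235
finger_force: 30.0
```

```bash
python3 f.py
python3 - <<'E'
from h import *
save('side','pics/side7.png'); save('scene','pics/scene7.png')
a=cv2.resize(np.load('pics/side7.npz')['image'][120:230,170:310],(400,314),interpolation=cv2.INTER_CUBIC)
d=cv2.resize(np.load('pics/scene7.npz')['image'][160:270,195:335],(400,314),interpolation=cv2.INTER_CUBIC)
cv2.imwrite('pics/c7.png',np.hstack([a,d])[:,:,::-1])
E
```

```text
18.7 [0.544 0.088 0.101] yaw -0.5816860900205552 F [ 0.941  1.075 -2.774  0.371 -0.098  0.217] along x,y tool 0.19569557860114817 -1.4157978719148336 jaw est [0.633 0.031]
```

That is 1.10 rad of swing with the moment steady at 0.2 N m. I'll ease back into the play, then withdraw along the mouth.

>>> carry_out(motion="0 0.01 0 -0.004;0 0.02 0 -0.009;0.001 0.03 0 -0.014;0.001 0.04 0 -0.018;0.002 0.05 0 -0.022;0.002 0.05 0 -0.022;0.002 0.05 0 -0.022;0.002 0.05 0 -0.022")

```text
time: 19.6
tool_pos: [0.5404, 0.0814, 0.1009]
ee_rot: [3.141, 0.0, -0.513]
wrist_force: [-0.4, 2.0, -2.9]
width: 0.0239
finger_force: 30.0
```

```bash
python3 f.py
```

```text
19.8 [0.54  0.081 0.101] yaw -0.5125934326833101 F [ 0.622  1.078 -4.025  0.346  0.006  0.123] along x,y tool 0.013231162622492243 -1.2440375675491642 jaw est [0.633 0.031]
```

>>> carry_out(motion="0 -0.003 0 -0.01;-0.02 0.002 0 -0.01;-0.06 0.013 0 -0.01;-0.12 0.029 0 -0.01;-0.2 0.051 0 -0.01;-0.3 0.077 0 -0.01;-0.42 0.11 0 -0.01;-0.55 0.145 0 -0.01")

```text
time: 20.6
tool_pos: [0.456, 0.1044, 0.1009]
ee_rot: [-3.14, 0.002, -0.48]
wrist_force: [-0.0, 1.1, -3.0]
width: 0.0238
finger_force: 30.0
```

```bash
python3 f.py
```

```text
20.8 [0.457 0.104 0.101] yaw -0.4799104207359439 F [-0.725  0.703 -3.439  0.092  0.091 -0.002] along x,y tool -0.9678942616573092 -0.28897323861492885 jaw est [0.551 0.056]
```

>>> carry_out(motion="-0.05 0.03 -0.05 0;-0.1 0.05 -0.1 0;-0.15 0.08 -0.15 0;-0.2 0.11 -0.22 0;-0.26 0.14 -0.3 0;-0.325 0.17 -0.38 0;-0.325 0.17 -0.4 0;-0.325 0.17 -0.4 0")

```text
time: 21.6
tool_pos: [0.4034, 0.1029, 0.1623]
ee_rot: [-3.14, -0.003, -0.481]
wrist_force: [0.1, 0.1, -4.7]
width: 0.0236
finger_force: 30.0
```

>>> carry_out(motion="0.06 0.12 0 -0.01;0.12 0.24 0 -0.03;0.19 0.36 0 -0.05;0.25 0.48 0 -0.07;0.31 0.6 0 -0.09;0.38 0.74 0 -0.11;0.46 0.887 0 -0.12;0.46 0.887 0 -0.12")

```text
time: 22.4
tool_pos: [0.4024, -0.0495, 0.1603]
ee_rot: [3.14, 0.001, -0.108]
wrist_force: [0.2, 0.3, -3.1]
width: 0.0237
finger_force: 30.0
```

Run:
```python
from h import *
o=robot.get_obs(); y=o['ee_rot'][2]; print(o['tool_pos'],y)
d=np.array([.5611,-.1484])-o['tool_pos'][:2]; print('to view',d@[np.cos(y),np.sin(y)]/.15,d@[np.sin(y),-np.cos(y)]/.15,(o['tool_pos'][2]-.1577)/.15,'turn',(y-.297)/np.pi)
```

```text
[ 0.40239531 -0.04945727  0.16027474] -0.10788850815755979
to view 1.1229067457590112 0.5418548981456253 0.01716495829129398 turn -0.12888001494875767
```

>>> carry_out(motion="0.05 0.2 0 -0.02;0.15 0.4 0 -0.04;0.3 0.54 0 -0.06;0.5 0.54 0 -0.08;0.7 0.54 0 -0.1;0.85 0.54 0 -0.12;1 0.54 0 -0.129;1 0.54 0 -0.129")

```text
time: 23.2
tool_pos: [0.5452, -0.1428, 0.1594]
ee_rot: [-3.141, 0.001, 0.302]
wrist_force: [0.1, -0.7, -3.8]
width: 0.0236
finger_force: 30.0
```

Run:
```python
from h import *
snapshot('side')
save('wrist','pics/wrist8.png'); s={k:v for k,v in np.load('pics/wrist8.npz').items()}; print(s['tp'],s['tr'])
T=[]; x0=[.6317,.0306]
u,v=map(int,wproj(s,[*x0,.091])); u0,v0=max(u-35,0),max(v-35,0)
for yaw in (-20,-10,0,10,20,30):
    w=cv2.resize(s['image'][v0:v0+70,u0:u0+70],(266,266),interpolation=cv2.INTER_CUBIC); w=(255*(w/255.)**.7).astype(np.uint8)
    P=[wproj(s,[x0[0]+.0185*np.cos(a),x0[1]+.0185*np.sin(a),.102]) for a in np.radians(yaw+60*np.arange(6))]
    cv2.polylines(w,[np.int32((np.array(P)-[u0,v0]+.5)*3.8*8)],True,(0,255,0),1,cv2.LINE_AA,3)
    cv2.putText(w,str(yaw),(215,20),0,.6,(255,255,255)); T.append(w)
cv2.imwrite('pics/ov8.png',np.vstack([np.hstack(T[:3]),np.hstack(T[3:])])[:,:,::-1])
y=s['tr'][2]; d=np.array([.4507,-.2667])-s['tp'][:2]; print('to mat',d@[np.cos(y),np.sin(y)]/.15,d@[np.sin(y),-np.cos(y)]/.15,(s['tp'][2]-.0205)/.15,(y-.295)/np.pi)
```

```text
[ 0.54367095 -0.14263667  0.15951118] [-3.13989887e+00  2.12026261e-03  3.01340547e-01]
to mat -0.8373580087413676 0.6058609069740605 0.9267411668951513 0.002018258823411322
```

View pics/ov8.png

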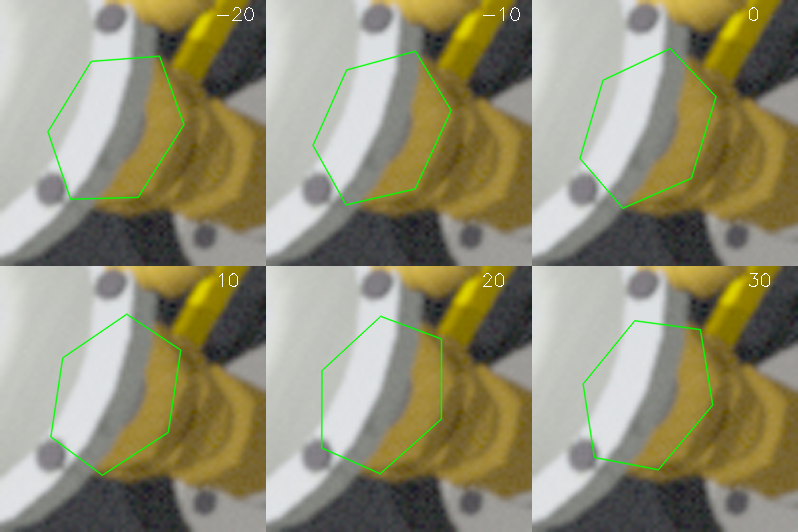

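The tiles show the nut's lit top face has turned from its starting 45°. The corner is now near tile pixel (183,100), and the best fit is around -10° to 0°. I'll read the edge numerically to be sure.

Run:
```python
from h import *
s={k:v for k,v in np.load('pics/wrist8.npz').items()}
g=cv2.GaussianBlur(s['image'].astype(np.float32),(0,0),.6)[:,:,0]
u,v=wproj(s,[.6317,.0306,.091]); u0,v0=int(u)-35,int(v)-35; print(u0,v0)
for r in range(v0+14,v0+56,2): print(r,u0+26,' '.join('%3d'%x for x in g[r,u0+26:u0+60]))
for yaw in (-15,-10,-5,0,5,10): print(yaw,[tuple(np.round(wproj(s,[.6317+.0185*np.cos(a),.0306+.0185*np.sin(a),.102]),1).tolist()) for a in np.radians(yaw+60*np.array([3,4,5,6]))])
```

```text
52 18
32 78 207 208 209 209 208 208 206 190 148 108  98  97  96  94  83  65  50  34  31  49  86 120 133 126 111 102  99  98  96  91  77  53  39  30
34 78 208 209 209 209 209 209 205 188 145 109  99  98  99 102 107 103  88  76  74  96 122 131 123 108 100  99  97  94  87  70  48  36  34  33
36 78 208 208 208 209 209 208 203 182 139 108 100  99  99 106 115 118 109  97  94 104 112 107 102  98  97  96  96  85  63  41  37  35  34  32
38 78 209 209 209 208 209 206 190 154 116 101  98  99  99 106 120 125 123 116 105  98  96  98  93  91  90  90  84  62  39  29  28  28  27  27
40 78 209 209 209 210 209 201 175 132 104  99  99 100 104 115 129 133 130 128 123 112  97  86  81  83  85  82  69  45  25  17  18  18  22  19
42 78 210 209 209 209 206 190 150 113 101  99  98 100 108 124 135 137 135 132 127 120 106  92  81  74  77  82  80  68  46  28  25  24  25  27
44 78 209 210 210 209 199 169 128 103 100  99  99 105 119 129 133 135 133 132 129 125 120 108  94  82  75  77  83  83  78  80  88  86  74  81
46 78 209 209 208 205 185 142 109 102  99  99 101 108 122 131 136 138 138 137 134 130 127 121 109  9
[... 1550 characters left out ...]
9  93  85  85  88  94 102 108 112 114 121 128 134 137
70 78 115 119 119 118 116 113 108 101  93  87  82  81  80  83  89  94  98  99 101 101  94  90  90  94 102 115 122 126 129 132 133 132 129 125
72 78  83  86  93  99 104 103  95  89  83  79  77  77  75  75  76  74  69  71  83  99 109 116 119 123 126 128 129 128 127 126 122 115 105  97
-15 [(71.2, 70.6), (89.2, 68.3), (100.0, 48.3), (92.1, 31.5)]
-10 [(72.5, 71.3), (90.7, 67.1), (100.1, 46.4), (90.7, 30.9)]
-5 [(73.9, 71.8), (92.0, 65.8), (100.0, 44.6), (89.3, 30.4)]
0 [(75.3, 72.2), (93.3, 64.3), (99.8, 42.9), (87.8, 30.1)]
5 [(76.8, 72.4), (94.5, 62.8), (99.4, 41.2), (86.3, 30.0)]
10 [(78.3, 72.4), (95.7, 61.2), (99.0, 39.5), (84.7, 30.1)]
```

The corner is at (100.5,48), which reads as -15°. That is the starting 45° less 60°, so the nut has turned about 1.05 rad. The 0.55 rad mid-swing reading (30° out if the nut had stayed put) showed only 0.2 N m and no lift, so the spanner did not slip round the corners. Now I'll lay the spanner back.

>>> carry_out(motion="-0.1 0.07 0 0;-0.22 0.16 0 0;-0.35 0.25 0 0;-0.5 0.36 0 0;-0.65 0.47 0 0;-0.78 0.56 0 0.001;-0.837 0.606 0 0.002;-0.837 0.606 0 0.002")

```text
time: 24.1
tool_pos: [0.4492, -0.2677, 0.1611]
ee_rot: [-3.142, 0.0, 0.292]
wrist_force: [0.7, 0.5, -3.4]
width: 0.0238
finger_force: 30.0
```

>>> carry_out(motion="0 0 0.1 0;0 0 0.22 0;0 0 0.36 0;0 0 0.5 0;0 0 0.62 0;0 0 0.72 0;0 0 0.8 0;0 0 0.8 0")

```text
time: 24.9
tool_pos: [0.449, -0.2651, 0.038]
ee_rot: [-3.137, 0.003, 0.296]
wrist_force: [0.4, 0.2, -3.6]
width: 0.024
finger_force: 30.0
```

>>> carry_out(motion="0 0 0.02 0;0 0 0.04 0;0 0 0.06 0;0 0 0.08 0;0 0 0.1 0;0 0 0.11 0;0 0 0.12 0;0 0 0.12 0")

```text
time: 25.7
tool_pos: [0.4501, -0.2672, 0.0228]
ee_rot: [-3.141, 0.0, 0.295]
wrist_force: [-0.2, -0.4, -3.3]
width: 0.0237
finger_force: 30.0
```

>>> carry_out(motion="0 0 0.003 0;0 0 0.006 0;0 0 0.009 0;0 0 0.012 0;0 0 0.015 0;0 0 0.015 0;0 0 0.015 0;0 0 0.015 0")

```text
time: 26.5
tool_pos: [0.4503, -0.2672, 0.0208]
ee_rot: [3.141, -0.0, 0.295]
wrist_force: [0.1, 0.5, -4.2]
width: 0.0236
finger_force: 30.0
```

>>> carry_out(motion="0 0 0 0;0 0 0 0;0 0 0 0;0 0 0 0;0 0 0 0;0 0 0 0;0 0 0 0;0 0 0 0", grip=0.3)

```text
time: 27.3
tool_pos: [0.4502, -0.2672, 0.0207]
ee_rot: [3.142, 0.0, 0.295]
wrist_force: [-0.1, 0.0, 0.9]
width: 0.061
finger_force: 0.0
```

>>> carry_out(motion="0 0 -0.05 0;0 0 -0.15 0;0 0 -0.3 0;0 0 -0.5 0;0 0 -0.7 0;0 0 -0.85 0;0 0 -1 0;0 0 -1 0")

```text
time: 28.1
tool_pos: [0.452, -0.2686, 0.1754]
ee_rot: [3.135, -0.005, 0.295]
wrist_force: [0.4, -0.1, -0.5]
width: 0.0612
finger_force: 0.0
```

Run:
```python
from h import *
np.set_printoptions(precision=3,suppress=True)
save('scene','pics/scene9.png'); o,_=save('wrist','pics/wrist9.png'); print(o['time'],o['tool_pos'],o['width'])
a=np.load('pics/scene0.npz')['image'].astype(int); b=np.load('pics/scene9.npz')['image'].astype(int)
for n,(x0,x1,y0,y1) in dict(mat=(110,190,145,240),jar=(92,132,250,295),flask=(140,190,248,305),wash=(375,425,195,262)).items():
    d=np.abs(a-b)[y0:y1,x0:x1].max(2); print(n,d.mean(),(d>60).sum())
s={k:v for k,v in np.load('pics/wrist9.npz').items()}; T=R.from_euler('xyz',s['tr']).as_matrix()
g=s['image'].mean(2); print([list(np.flatnonzero(np.diff((g[v,180:330]>150).astype(int)))+180) for v in (40,60,80,100,120,140)])
print('pred jaw px',wproj(s,s['tp']+T@[.105,-.001,s['tp'][2]-.011]))
```

```text
28.15 [ 0.451 -0.268  0.173] 0.06108170574722736
mat 12.655131578947369 686
jar 2.358888888888889 0
flask 2.513333333333333 0
wash 2.2588059701492536 0
[[], [np.int64(224), np.int64(265)], [np.int64(215), np.int64(323)], [np.int64(211)], [np.int64(205)], [np.int64(199)]]
pred jaw px (np.float64(248.60718489137997), np.float64(88.46589918309559))
```

```bash
python3 -c "
from bench import robot
print(robot.close_job())"
```

```text
the job is handed in; nothing more can be done
None
```

I slackened the nut about 1.05 rad clockwise from above with the spanner (by my measurements), laid the spanner back flat on the mat, left the flask, wash bottle and jar unmoved, and handed the job in at about 28 s; no verdict came back.

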